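# Dock the valve on the shuttle and start its bonnet by hand

## Task

Slide the blue shuttle along its rails, towards the end with the two red buffers, until its detent holds it. Then start the brass bonnet in the neck of the valve it carries: without lifting it out of the neck, turn it backward (anticlockwise from above) until you feel it drop into the thread, then one full turn forward. Finish while still gripping the started bonnet by its hexagon, steady for the nut driver, and leave the spare valve, the paste jar and the spanner undisturbed.

Things in the scene. Friction and masses are not known exactly. Their poses are not given: they have to be found in the camera images.
- station: Fixed bed of the shuttle: aluminium plate 150 x 446 x 14 mm with two steel rails and grey end blocks (to 50 mm high). Origin: centre of its underside, on the bench; y along the rails, pointing to the end block with the two red buffers; z up.
- shuttle (a joint): Position of the blue shuttle (plate 140 x 150 mm, top 48 mm above the bench) along station +y, in m. At 0.200 a sprung ball snaps between two dowels and holds it (it centres itself from within 4 mm; it takes about 8 N to push in and as much to pull out); the buffers stop it at 0.204. Elsewhere it slides with 1.5 N and stays where left.
- handle (a point): Centre of the black upright push handle near the trailing end of the shuttle: a cylinder 26 mm across and 44 mm tall (90 to 134 mm above the bench) on a 14 mm post. It lies 30 mm to station -x and 100 mm to station -y from the valve neck's axis. Frame parallel to the station's.
- mouth (a point): Centre of the top face of the valve's upright steel neck (54 mm across, 120 mm above the bench), clamped on the shuttle. The valve's arms (40 mm thick, top 94 mm above the bench) run along station x, 64 mm either way. Frame parallel to the station's.
- bonnet: Brass bonnet standing loose in the neck: hexagon 46 mm across flats (53 over corners), 20 mm thick, stem 12 mm across rising 18 mm above it, threaded shank below. Origin: centre of the hexagon's underside, 15 to 17 mm above the mouth at the start; z up. Own +x points to the flat with the white paint stroke on top; a flat every 60 degrees. About 0.5 kg.
- bonnet_turn (a joint): Angle of the bonnet about its upright axis in rad, growing backward (anticlockwise from above), falling forward (clockwise); it counts on over full turns, its zero is arbitrary. It turns easily, about 0.04 N m. At the start 0.3 to 2 rad of backward turning leads to the drop.
- bonnet_rise (a joint): Height of the bonnet in m, -0.001 to -0.0025 at the start, its shank then only 3 mm inside the neck. Right-hand thread, pitch 5 mm: turning backward first lifts it a little (0.8 mm a rad), then it drops nearly 5 mm under its own weight, if the fingers leave it free to slide down. Forward from there it is caught in the thread and sinks 0.8 mm a rad; seated at -0.0175.
- spare_valve: Bystander: loose stainless valve body like the one on the shuttle, 124 mm long, 66 mm high, lying beyond the bed (station +x). Origin: centre of its underside.
- paste_jar: Bystander: jar of thread paste with a red cap, 52 mm across, 60 mm high, beyond the bed (station +x). Origin: centre of its underside.
- spanner: Bystander: steel spanner 190 mm long lying along the bed on the robot's side (station -x). Origin: its underside, near mid-length.

How it is judged:
By the outcome, as a careful person would: the job done as asked, in the order asked, and still so for the second after the job is handed in, while the arm keeps its last pose, push and grip.
It also fails if it takes over 72 s, if anything falls off the work surface, if the arm or the gripper's body presses on something with over 40 N, if the wrist force passes 120 N, or if a joint passes its speed limit or range.

## Robot

A 6-joint arm with a two-finger parallel gripper is mounted at the origin on the work surface. World frame = base frame: x ahead of the robot, y to its left, z up, the work surface at z = 0. Lengths are in m, angles in rad, forces in N, time in s.
With the tool pointing down it reaches from about 0.375 to 0.75 m from the base axis. Payload 9 kg.
Tool frame: the origin (TCP) lies at the very end of the fingers, on their centre line; the grasp point (between the pads) lies 19 mm behind it; z points along the fingers, y is the direction in which the jaws open and shut (so a half turn about z gives the same grasp; the last joint's range is limited). The gripper opens to 85 mm and grips with 20 to 120 N. Pads are 22 mm wide; open, the fingers measure 114 mm over their backs; the gripper's body (76 mm by 85 mm) begins 54 mm behind the grasp point. The pads swing forward as they close: fully open they stand 13 mm farther back than shut.
Start: joints at [-1.509, 0.104, 0.097, 1.564, 0, 1.353], TCP at [0.166, -0.577, 0.231] pointing down, gripper open.
Joint ranges: [-2.99, 2.99], [-0.84, 1.86], [-1.1, 1.16], [-1.84, 2.11], [-1.51, 1.56], [-3.14, 3.14]. Speed limits (rad/s): [2.22, 2.22, 2.57, 3.14, 3.14, 3.14].

## Interface

Orientations are given as a unit quaternion [x, y, z, w].
In Python, from station import observe, vision, ticket gives the robot as it stands.
- The arm moves only by the tool servo_tool, never from a script. Its argument "moves" is a list of rows, each a list of 3 entries, a list of its own where there are three numbers: the shift along the tool's x, y, z in mm, then the turn, a rotation vector about the tool's x, y, z in degrees, then the finger opening in mm, from 0 to 85.4. In form: [[[dx, dy, dz], [wx, wy, wz], jaw], ...]. A call has 1 to 10 rows; each row is the pose to reach, as a shift and turn from the pose commanded when the call began, along the tool's axes at that moment; what a row does not reach only later rows make up. A row lasts 1/12 s, in which the tool goes at most 41.7 mm and 7.16 degrees, less where a joint would pass 70% of its speed; a pose out of reach is approached as far as the arm can. A call with a gripper value outside its range is refused whole. The fingers move at their own pace and stop on an object; "newtons" is the grip in N (left out, the last holds). Time passes only in rows, so rows that repeat a pose let the fingers close. It gives the time, the measured TCP pose, the force and the opening at its end, in the units of the state.
- observe(): the state, without advancing time (a new reading comes with each control period).
- vision.grab_frame(name): name is "side" or "top" or "wrist"; returns the picture (384x512x3 uint8, blue, green, red); there is no depth.
- vision.calibration(name): a dict with "fx", "fy", "cx", "cy" (pixels), "R" (3x3) and "t" (3): a world point X has camera coordinates R X + t. Camera axes: x right, y down, z forward; pixel columns grow to the right and rows downward; lengths in m; the calibration is good to about 2 mm. A picture is of the moment at which its call begins: read the wrist's pose just before it. calibration takes no time and is no camera call; for the wrist camera it gives the pose at the moment of the call.
- ticket.finish_job(): hands the job in, once; it reports no verdict.
Trained networks look in the newest picture that a camera, given by its name, has taken for a name from the list of things; names that differ only in an ending like _2 or _b are one class to them, and where a whole thing is asked for, a point or a joint stands for the part that bears it (a point fixed in the world has none). Each returns a list of dicts, best first, with "conf" (0 to 1); they miss things now and then, are a little off and sometimes report something else, mostly with a low value. They report only what shows in the picture. A call takes as long as a camera call.
- vision.boxes_of(query, camera): "position" ([row, column] in pixels, amid what is visible of it).
The state is a dict: "clock": time; "qpos": joint angles; "joint_velocities": joint speeds; "joint_efforts": joint torques, N m; "position": TCP position; "tcp_rot": TCP orientation; "force": force on the tool from outside, world axes, zero at the start; "ft_torque": the same for the moment, N m; "gripper_width": finger opening in m.
Only numpy, scipy, OpenCV 4.12 (cv2) and the standard library are available. Lean on these libraries where they do the work, as an engineer would, in place of code of your own. Each camera call takes 0.05 s, during which the arm holds its last target.

## Working session

There is one attempt and no reset: what is moved stays moved. The work goes in short steps, Python scripts to look and compute and a tool call to move; the robot and the scene stay as the last step left them, time stands still between calls to the robot, and variables do not carry over. Pictures are saved under pics/ and viewed, and the job is handed in when it is done.

Besides the shell and the picture viewer there is one more tool, called after "Call:" in YAML: its name, and indented under it one key for each argument. servo_tool: Moves the arm, as the interface text tells. Its arguments: {"type":"object","properties":{"moves":{"type":"array","items":{"type":"array"}},"newtons":{"type":"number"}},"required":["moves"]}

```bash
mkdir -p pics; ls; python3 - <<'E'
from station import observe, vision
import cv2,numpy as np
s=observe();print(s)
for n in ["side","top","wrist"]:
    im=vision.grab_frame(n);cv2.imwrite(f"pics/a_{n}.png",im)
    c=vision.calibration(n);print(n,c)
    for q in ["station","handle","mouth","bonnet","spare_valve","paste_jar","spanner","shuttle"]:
        try: print(q,[(np.round(d["position"]).tolist(),round(d["conf"],2)) for d in vision.boxes_of(q,n)[:3]])
        except Exception as e: print(q,e)
print(observe()["clock"])
E
```

```text
pics
{'clock': 0.0, 'qpos': array([-1.50872294e+00,  1.04723103e-01,  9.64557963e-02,  1.56389050e+00,
        1.62590292e-05,  1.35307176e+00]), 'joint_velocities': array([ 1.18032704e-03, -6.32860400e-04, -1.59337496e-04,  3.80641871e-05,
       -1.47322194e-03,  4.81752186e-05]), 'joint_efforts': array([ 7.68716891e-04, -5.56933415e+01,  5.03643608e+01,  1.72295258e-02,
       -3.08908602e-04, -3.77091052e-07]), 'position': array([ 0.16567549, -0.57632508,  0.23050097]), 'tcp_rot': array([ 9.90229859e-01,  1.39443042e-01,  6.10305699e-05, -6.78049160e-04]), 'force': array([-0.24537683,  0.47931964,  0.00336763]), 'ft_torque': array([-0.04628523,  0.03004403, -0.0256573 ]), 'gripper_width': 0.08545937101015048}
side {'fx': 474.9929072062851, 'fy': 474.9929072062851, 'cx': 256.7576969961652, 'cy': 203.58857880993708, 'R': array([[ 0.92508508, -0.37923111,  0.02003408],
       [-0.18357185, -0.4927351 , -0.85059597],
       [ 0.33244395,  0.78319594, -0.52543804]]), 't': array([-0.55051796,  0.20257698,  0.65241208])}
station [([260.0, 218.0], 0.92)]
handle [([226.0, 192.0], 0.58)]
m
[... 580 characters left out ...]
28.0, 251.0], 0.8)]
handle [([234.0, 243.0], 0.92)]
mouth [([231.0, 236.0], 0.83)]
bonnet [([245.0, 213.0], 0.74)]
spare_valve [([135.0, 266.0], 0.68)]
paste_jar []
spanner [([290.0, 273.0], 0.82), ([245.0, 209.0], 0.32)]
shuttle [([234.0, 245.0], 0.72)]
wrist {'fx': 331.32979178201145, 'fy': 331.32979178201145, 'cx': 252.88086952820493, 'cy': 187.76998419597368, 'R': array([[ 2.76417888e-01, -9.61037480e-01,  3.35610950e-04],
       [-9.15854773e-01, -2.63316386e-01,  3.03108091e-01],
       [-2.91209864e-01, -8.40918694e-02, -9.52956123e-01]]), 't': array([-0.60040748, -0.04041337,  0.37968986])}
station []
handle []
mouth []
bonnet []
spare_valve []
paste_jar []
spanner []
shuttle []
1.35
```

View pics/a_side.png

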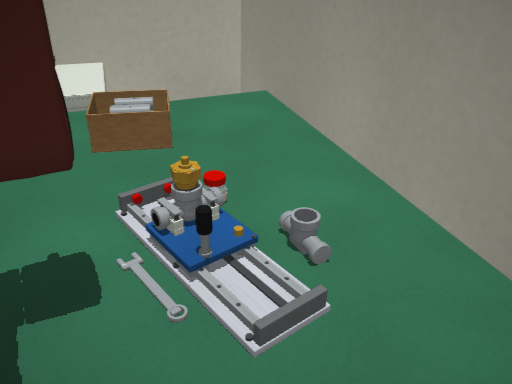

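View pics/a_top.png

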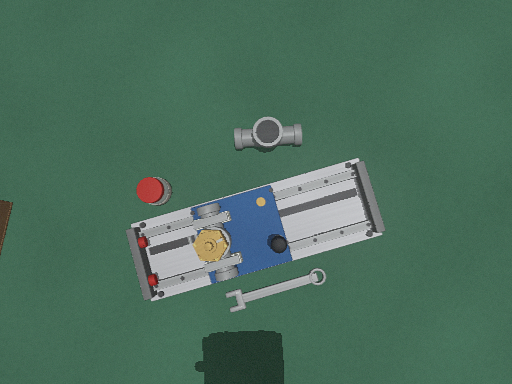

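```bash
cat > h.py <<'E'
import numpy as np
from station import observe, vision
def ray(n,rc,z,c=None):
    c=c or vision.calibration(n)
    d=c["R"].T@np.array([(rc[1]-c["cx"])/c["fx"],(rc[0]-c["cy"])/c["fy"],1.]);o=-c["R"].T@c["t"]
    return o+d*(z-o[2])/d[2]
def proj(n,X,c=None):
    c=c or vision.calibration(n)
    p=c["R"]@np.asarray(X)+c["t"];return np.array([c["fy"]*p[1]/p[2]+c["cy"],c["fx"]*p[0]/p[2]+c["cx"]])
def crop(im,r0,r1,c0,c1,k):
    import cv2
    return cv2.resize(im[r0:r1,c0:c1],None,fx=k,fy=k,interpolation=cv2.INTER_CUBIC)
E
python3 - <<'E'
import cv2
from h import *
t=cv2.imread("pics/a_top.png");s=cv2.imread("pics/a_side.png")
cv2.imwrite("pics/b_top.png",crop(t,170,310,120,390,2.9))
cv2.imwrite("pics/b_hex.png",crop(t,195,295,170,300,6))
cv2.imwrite("pics/b_side.png",crop(s,140,280,110,260,4))
E
```

```text
(no output)
```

View pics/b_top.png

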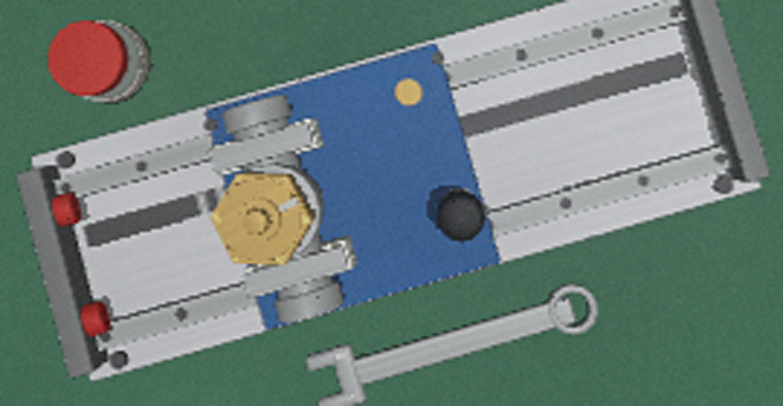

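View pics/b_hex.png

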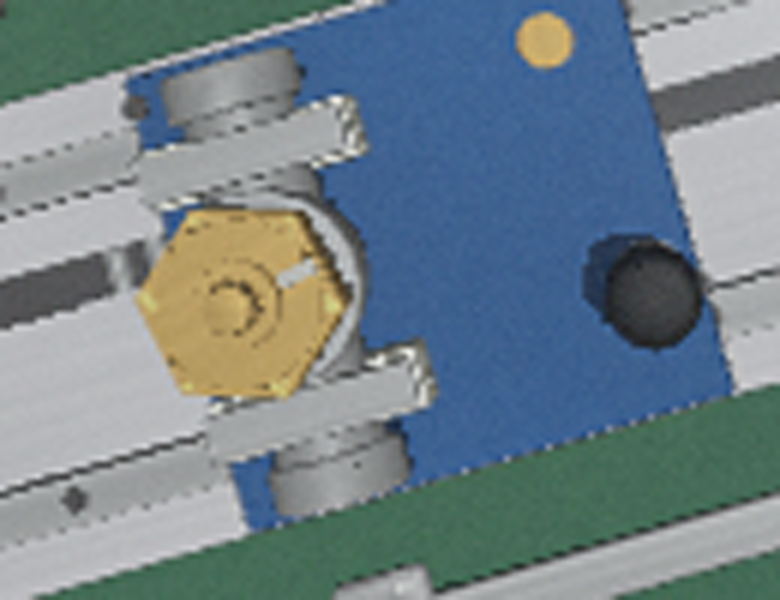

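View pics/b_side.png

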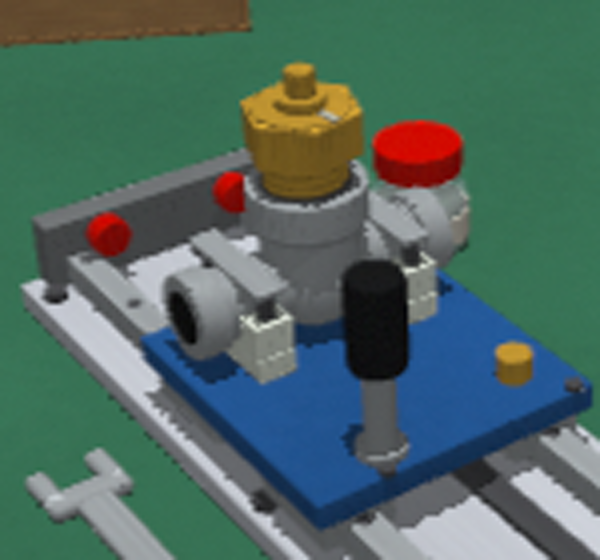

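```bash
python3 - <<'E'
from h import *
V=np.array([(185,212),(298,212),(347,300),(287,393),(183,392),(138,300)])/6.+[170,195]
W=np.array([ray("top",(r,c),.156) for c,r in V]);ctr=W.mean(0);print("hex",ctr)
a=np.arctan2(W[:,1]-ctr[1],W[:,0]-ctr[0]);print(np.degrees(a),np.linalg.norm(W-ctr,axis=1))
print("vertex mod60",np.degrees(np.angle(np.mean(np.exp(6j*a)))/6))
st=ray("top",(245.8,208.7),.174);print("stem",st)
p=ray("top",(195+270/6,170+297/6),.156);print("paint",p,np.degrees(np.arctan2(p[1]-ctr[1],p[0]-ctr[0])))
h=ray("top",(244.7,278.8),.134);print("handle",h)
C=[ray("top",(170+r/2.9,120+c/2.9),.014) for c,r in [(32,157),(93,380),(757,185)]]
print(C)
# station y axis from plate long edge and short edge
u=C[1]-C[2];u/=np.linalg.norm(u);print("y dir",u,np.degrees(np.arctan2(u[1],u[0])),np.linalg.norm(C[1]-C[2]),np.linalg.norm(C[0]-C[1]))
x=np.array([u[1],-u[0],0]);
d=h-ctr;print("handle rel (x,y)",d@x,d@u)
ax=[ray("side",(140+65/4+2,110+299/4),.174)];print("side stem",ax)
print("side handle top",ray("side",(140+275/4,110+375/4),.134))
# shuttle front edge, buffers in station y
for nm,rc,z in [("shut front",(170+108/2.9,120+210/2.9),.048),("shut frontB",(170+328/2.9,120+265/2.9),.048),("shut rear",(170+262/2.9,120+498/2.9),.048),("buf1",(170+210/2.9,120+80/2.9),.045),("buf2",(170+318/2.9,120+108/2.9),.045)]:
    P=ray("top",rc,z);print(nm,P,"y rel handle",(P-h)@u)
E
```

```text
hex [0.4935178  0.08589685 0.156     ]
[  32.2771925   -32.95563261  -88.94751778 -151.79930558  148.2462873
   89.5785367 ] [0.02630817 0.02666538 0.02703963 0.02573723 0.02660276 0.02565468]
vertex mod60 29.396225728739203
stem [0.49425695 0.08484021 0.174     ]
paint [0.50141262 0.07150832 0.156     ] -61.246912618310425
handle [ 0.49302666 -0.0179942   0.134     ]
[array([0.51955932, 0.25802133, 0.014     ]), array([0.37762997, 0.21518995, 0.014     ]), array([ 0.50377792, -0.20761367,  0.014     ])]
y dir [-0.28590631  0.95825757  0.        ] 106.61303099603833 0.4412212680205498 0.14825136696701993
handle rel (x,y) -0.030173747200172303 -0.09941396622610325
side stem [array([0.49468754, 0.07896767, 0.174     ])]
side handle top [ 0.49551995 -0.02090923  0.134     ]
shut front [0.55136116 0.1352818  0.048     ] y rel handle 0.1301996940866941
shut frontB [0.41763732 0.09973839 0.048     ] y rel handle 0.1343724396929491
shut rear [ 0.45845855 -0.04197638  0.048     ] y rel handle -0.013097863084918704
buf1 [0.48812212 0.21601211 0.045     ] y rel handle 0.22564056149770173
buf2 [0.42228454 0.19724487 0.045     ] y rel handle 0.22648009385027304
```

```bash
cat >> h.py <<'E'
from scipy.spatial.transform import Rotation as Ro
def go(target,psi_deg):
    s=observe();R=Ro.from_quat(s["tcp_rot"])
    d=R.inv().apply(np.array(target)-s["position"])*1000
    Rt=Ro.from_euler("z",psi_deg,degrees=True)*Ro.from_euler("x",180,degrees=True)
    w=np.degrees((R.inv()*Rt).as_rotvec())
    print("clock %.2f"%s["clock"],"pos",np.round(s["position"],4),"psi %.1f"%psi(s),"shift",np.round(d,1),"turn",np.round(w,2),"q",np.round(s["qpos"],2),"F",np.round(s["force"],1),"w",s["gripper_width"])
def psi(s=None):
    s=s or observe();x=Ro.from_quat(s["tcp_rot"]).apply([1,0,0]);return np.degrees(np.arctan2(x[1],x[0]))
E
python3 -c "
from h import *
go([.493,-.018,.19],16.6)"
```

```text
clock 1.35 pos [ 0.1657 -0.5767  0.2313] psi 16.0 shift [ 468.8 -446.6   41.3] turn [ 0.01  0.   -0.57] q [-1.51  0.1   0.1   1.56 -0.    1.35] F [ 0.3 -0.  -0.5] w 0.08507650481764194
```

Call:
servo_tool:
  moves:
    - [[469,-447,41],[0,0,-0.6],60]
    - [[469,-447,41],[0,0,-0.6],60]
    - [[469,-447,41],[0,0,-0.6],60]
    - [[469,-447,41],[0,0,-0.6],60]
    - [[469,-447,41],[0,0,-0.6],60]
    - [[469,-447,41],[0,0,-0.6],60]
    - [[469,-447,41],[0,0,-0.6],60]
    - [[469,-447,41],[0,0,-0.6],60]
    - [[469,-447,41],[0,0,-0.6],60]
    - [[469,-447,41],[0,0,-0.6],60]
  newtons: 40

```text
clock: 2.18
position: [0.3764, -0.2161, 0.2051]
tcp_rot: [0.99, 0.144, 0.0, 0.0]
force: [1.0, -1.3, -0.4]
gripper_width: 0.0599
```

```bash
python3 -c "
from h import *
go([.493,-.018,.19],16.6)"
```

```text
clock 2.18 pos [ 0.3764 -0.2161  0.2051] psi 16.6 shift [ 168.4 -156.5   15.1] turn [ 0.06 -0.03  0.01] q [-0.82 -0.42 -0.42  1.56 -0.    2.03] F [ 1.  -1.3 -0.4] w 0.05989178970123867
```

Call:
servo_tool:
  moves:
    - [[160,-150,15],[0,0,0],60]
    - [[160,-150,15],[0,0,0],60]
    - [[160,-150,15],[0,0,0],60]
    - [[160,-150,15],[0,0,0],60]
    - [[160,-150,15],[0,0,0],60]
    - [[160,-150,15],[0,0,0],60]
    - [[160,-150,15],[0,0,0],60]
    - [[160,-150,15],[0,0,0],60]

```text
clock: 2.85
position: [0.4861, -0.028, 0.1899]
tcp_rot: [0.989, 0.146, -0.0, 0.0]
force: [0.7, -0.5, 0.0]
gripper_width: 0.0598
```

```bash
python3 -c "
from h import *
import cv2
go([.493,-.018,.096],16.6)
s=observe()
im=vision.grab_frame('wrist');cv2.imwrite('pics/c_w.png',im)
im=vision.grab_frame('side');cv2.imwrite('pics/c_s.png',im)
print(proj('wrist',[.493,-.018,.134]))
"
```

```text
clock 2.85 pos [ 0.4861 -0.028   0.1899] psi 16.7 shift [ 9.6 -7.5 93.8] turn [0.   0.03 0.14] q [-0.33 -0.25 -0.31  1.5  -0.    2.52] F [ 0.7 -0.5  0. ] w 0.059779821270723475
[192.84725323 238.5787883 ]
```

View pics/c_w.png

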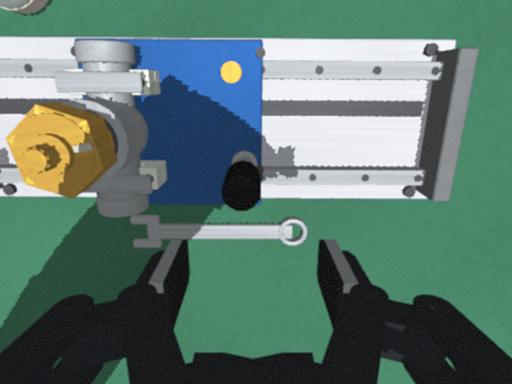

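Call:
servo_tool:
  moves:
    - [[9.6,-7.5,10],[0,0,0],60]
    - [[9.6,-7.5,50],[0,0,0],60]
    - [[9.6,-7.5,90],[0,0,0],60]
    - [[9.6,-7.5,93.8],[0,0,0],60]
    - [[9.6,-7.5,93.8],[0,0,0],60]
    - [[9.6,-7.5,93.8],[0,0,0],60]

```text
clock: 3.45
position: [0.4937, -0.0189, 0.0977]
tcp_rot: [0.99, 0.144, 0.0, 0.0]
force: [-0.1, -0.3, 1.2]
gripper_width: 0.0599
```

```bash
python3 -c "
from h import *
import cv2
go([.493,-.018,.096],16.6)
im=vision.grab_frame('side');cv2.imwrite('pics/d_s.png',crop(im,120,300,100,280,3.3))
im=vision.grab_frame('wrist');cv2.imwrite('pics/d_w.png',im)
"
```

```text
clock 3.45 pos [ 0.4937 -0.0189  0.0977] psi 16.6 shift [-0.4 -1.1  1.7] turn [ 0.04 -0.05 -0.03] q [-0.3  -0.21 -0.45  1.33 -0.    2.55] F [-0.1 -0.3  1.2] w 0.0598675269982262
```

View pics/d_s.png

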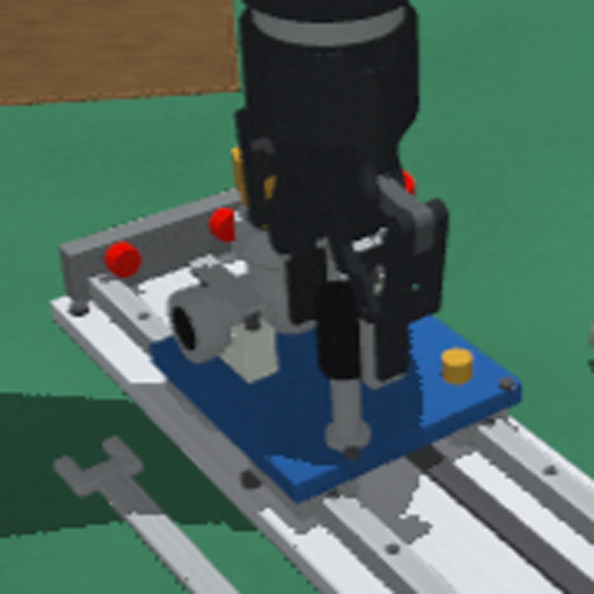

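View pics/d_w.png

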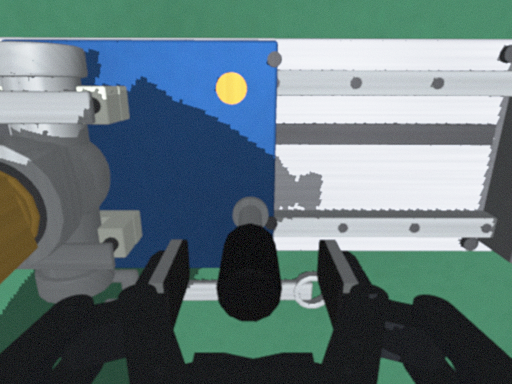

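Call:
servo_tool:
  moves:
    - [[0,0,0],[0,0,0],20]
    - [[0,0,0],[0,0,0],20]
    - [[0,0,0],[0,0,0],20]
    - [[0,0,0],[0,0,0],20]
    - [[0,0,0],[0,0,0],20]
    - [[0,0,0],[0,0,0],20]
  newtons: 40

```text
clock: 4.05
position: [0.494, -0.0186, 0.0975]
tcp_rot: [0.989, 0.145, 0.001, 0.0]
force: [-1.8, -0.9, 6.2]
gripper_width: 0.0251
```

```bash
python3 -c "
from h import *
go([.493,-.018,.096],16.6)
"
```

```text
clock 4.05 pos [ 0.494  -0.0186  0.0975] psi 16.6 shift [-0.8 -0.9  1.5] turn [ 0.07 -0.1   0.03] q [-0.3  -0.21 -0.45  1.33 -0.    2.55] F [-1.8 -0.9  6.2] w 0.025125690740806273
```

Call:
servo_tool:
  moves:
    - [[0,-10,0],[0,0,0],20]
    - [[0,-20,0],[0,0,0],20]
    - [[0,-32,0],[0,0,0],20]
    - [[0,-44,0],[0,0,0],20]
    - [[0,-56,0],[0,0,0],20]
    - [[0,-66,0],[0,0,0],20]
    - [[0,-72,0],[0,0,0],20]
    - [[0,-76,0],[0,0,0],20]
    - [[0,-78,0],[0,0,0],20]
    - [[0,-78,0],[0,0,0],20]

```text
clock: 4.88
position: [0.4718, 0.0567, 0.0975]
tcp_rot: [0.989, 0.145, 0.001, 0.0]
force: [0.1, 1.3, 7.2]
gripper_width: 0.0254
```

```bash
python3 -c "
from h import *
import cv2
go([.493,-.018,.096],16.6)
im=vision.grab_frame('top');cv2.imwrite('pics/e_t.png',crop(im,180,310,110,300,4))
"
```

```text
clock 4.88 pos [0.4718 0.0567 0.0975] psi 16.7 shift [-1.2 77.7  1.6] turn [ 0.05 -0.14  0.06] q [-0.16 -0.27 -0.5   1.34  0.    2.69] F [0.1 1.3 7.2] w 0.025400856285303933
```

View pics/e_t.png

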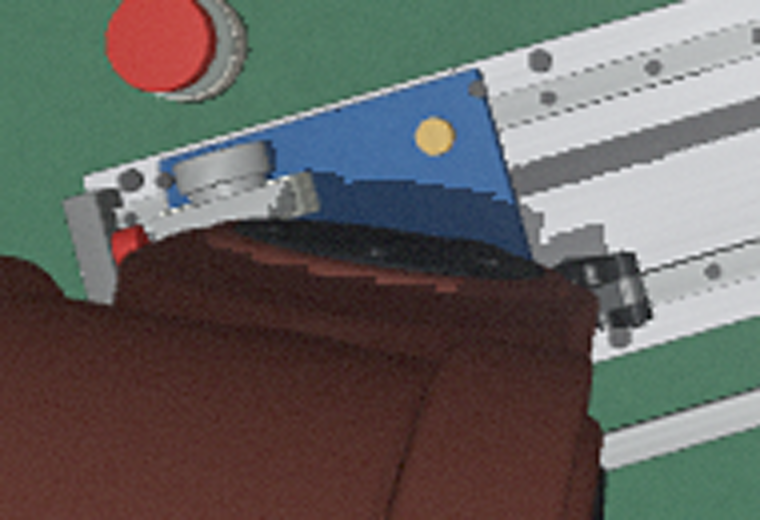

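Call:
servo_tool:
  moves:
    - [[0,-2,0],[0,0,0],20]
    - [[0,-4,0],[0,0,0],20]
    - [[0,-5,0],[0,0,0],20]
    - [[0,-5,0],[0,0,0],20]

```text
clock: 5.27
position: [0.4708, 0.0602, 0.0975]
tcp_rot: [0.99, 0.144, 0.001, 0.001]
force: [1.8, -5.4, 5.3]
gripper_width: 0.0247
```

Call:
servo_tool:
  moves:
    - [[0,-1,0],[0,0,0],20]
    - [[0,-2,0],[0,0,0],20]
    - [[0,-2,0],[0,0,0],20]

```text
clock: 5.52
position: [0.4702, 0.0624, 0.0976]
tcp_rot: [0.99, 0.144, 0.001, 0.001]
force: [2.0, -3.4, 6.3]
gripper_width: 0.0248
```

Call:
servo_tool:
  moves:
    - [[0,-1,0],[0,0,0],20]
    - [[0,-2,0],[0,0,0],20]
    - [[0,-2,0],[0,0,0],20]

```text
clock: 5.77
position: [0.4695, 0.0647, 0.0975]
tcp_rot: [0.99, 0.145, 0.001, 0.001]
force: [1.3, -0.2, 6.4]
gripper_width: 0.0253
```

Call:
servo_tool:
  moves:
    - [[0,-1,0],[0,0,0],20]
    - [[0,-2,0],[0,0,0],20]

```text
clock: 5.93
position: [0.469, 0.0665, 0.0975]
tcp_rot: [0.99, 0.144, 0.001, 0.001]
force: [0.7, -2.6, 6.3]
gripper_width: 0.0248
```

Call:
servo_tool:
  moves:
    - [[0,-1,0],[0,0,0],20]
    - [[0,-2,0],[0,0,0],20]

```text
clock: 6.1
position: [0.4683, 0.0687, 0.0975]
tcp_rot: [0.989, 0.145, 0.001, 0.0]
force: [0.9, -1.1, 6.2]
gripper_width: 0.025
```

Call:
servo_tool:
  moves:
    - [[0,-1,0],[0,0,0],20]
    - [[0,-2,0],[0,0,0],20]

```text
clock: 6.27
position: [0.468, 0.0699, 0.0975]
tcp_rot: [0.99, 0.144, 0.001, 0.001]
force: [3.5, -9.7, 4.3]
gripper_width: 0.025
```

```bash
python3 -c "
from h import *
import cv2
go([.493,-.018,.096],16.6)
im=vision.grab_frame('top');cv2.imwrite('pics/f_t.png',crop(im,180,310,110,300,4))
im=vision.grab_frame('side');cv2.imwrite('pics/f_s.png',crop(im,120,300,80,280,3))
"
```

```text
clock 6.27 pos [0.468  0.0699 0.0975] psi 16.6 shift [-1.1 91.4  1.8] turn [ 0.18 -0.13  0.01] q [-0.13 -0.28 -0.51  1.34 -0.    2.72] F [ 3.5 -9.7  4.3] w 0.024974995360893766
```

View pics/f_t.png

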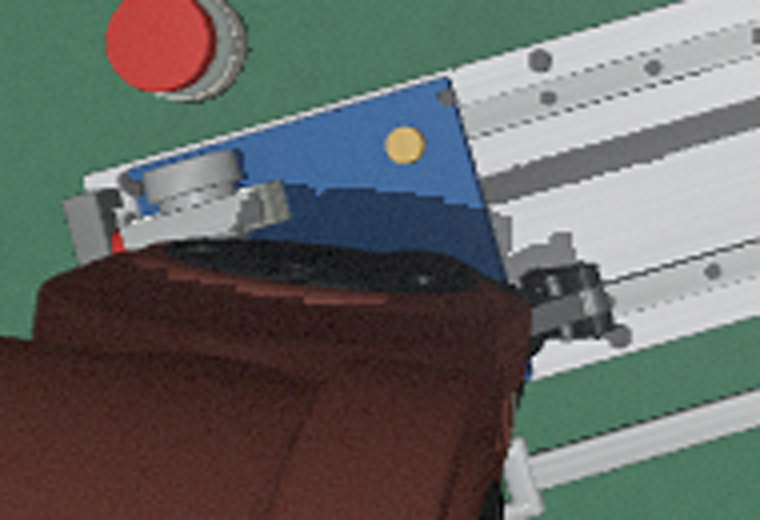

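View pics/f_s.png

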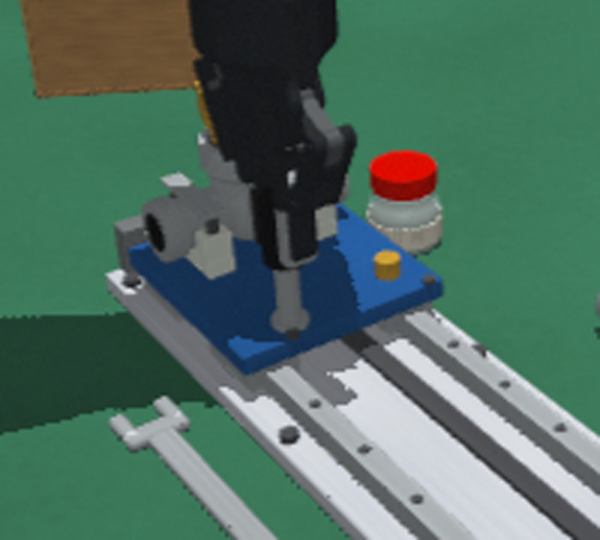

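Call:
servo_tool:
  moves:
    - [[0,-1,0],[0,0,0],20]
    - [[0,-1,0],[0,0,0],20]

```text
clock: 6.53
position: [0.4679, 0.0702, 0.0976]
tcp_rot: [0.99, 0.144, 0.001, 0.002]
force: [3.1, -9.4, 4.9]
gripper_width: 0.0249
```

Call:
servo_tool:
  moves:
    - [[0,-1,0],[0,0,0],20]
    - [[0,-1,0],[0,0,0],20]

```text
clock: 6.7
position: [0.4675, 0.0713, 0.0975]
tcp_rot: [0.99, 0.144, 0.001, 0.002]
force: [2.1, -7.7, 5.3]
gripper_width: 0.0252
```

Call:
servo_tool:
  moves:
    - [[0,-1,0],[0,0,0],20]
    - [[0,-1,0],[0,0,0],20]

```text
clock: 6.87
position: [0.4672, 0.0725, 0.0975]
tcp_rot: [0.99, 0.144, 0.001, 0.001]
force: [1.9, -5.6, 6.0]
gripper_width: 0.025
```

Call:
servo_tool:
  moves:
    - [[0,-1,0],[0,0,0],20]
    - [[0,-1,0],[0,0,0],20]

```text
clock: 7.03
position: [0.4669, 0.0735, 0.0976]
tcp_rot: [0.99, 0.144, 0.001, 0.002]
force: [2.7, -7.5, 6.1]
gripper_width: 0.0249
```

Call:
servo_tool:
  moves:
    - [[0,-1,0],[0,0,0],20]
    - [[0,-1,0],[0,0,0],20]

```text
clock: 7.2
position: [0.4669, 0.0735, 0.0976]
tcp_rot: [0.99, 0.144, 0.001, 0.003]
force: [4.1, -13.2, 4.0]
gripper_width: 0.0249
```

Call:
servo_tool:
  moves:
    - [[0,-1,0],[0,0,0],20]
    - [[0,-1,0],[0,0,0],20]

```text
clock: 7.37
position: [0.4669, 0.0735, 0.0976]
tcp_rot: [0.99, 0.144, 0.002, 0.004]
force: [5.8, -19.0, 2.8]
gripper_width: 0.0251
```

Call:
servo_tool:
  moves:
    - [[0,1.5,0],[0,0,0],20]
    - [[0,3,0],[0,0,0],20]
    - [[0,4.5,0],[0,0,0],20]
    - [[0,5.5,0],[0,0,0],20]
    - [[0,5.5,0],[0,0,0],20]

```text
clock: 7.78
position: [0.4676, 0.071, 0.0975]
tcp_rot: [0.989, 0.145, 0.001, 0.0]
force: [1.5, -1.0, 6.2]
gripper_width: 0.0247
```

```bash
python3 -c "
from h import *
go([.493,-.018,.096],16.6)
"
```

```text
clock 7.78 pos [0.4676 0.071  0.0975] psi 16.6 shift [-1.2 92.6  1.7] turn [ 0.06 -0.15  0.03] q [-0.13 -0.28 -0.51  1.34  0.    2.72] F [ 1.5 -1.   6.2] w 0.024684411353197093
```

Call:
servo_tool:
  moves:
    - [[0,1,0],[0,0,0],20]
    - [[0,1.4,0],[0,0,0],20]
    - [[0,1.4,0],[0,0,0],20]

```text
clock: 8.03
position: [0.468, 0.0698, 0.0975]
tcp_rot: [0.989, 0.145, 0.001, 0.0]
force: [1.1, -0.1, 8.2]
gripper_width: 0.0254
```

Call:
servo_tool:
  moves:
    - [[0,0,0],[0,0,0],55]
    - [[0,0,0],[0,0,0],55]
    - [[0,0,0],[0,0,0],55]
    - [[0,0,0],[0,0,0],55]

```text
clock: 8.37
position: [0.4666, 0.0699, 0.0959]
tcp_rot: [0.989, 0.145, -0.0, -0.0]
force: [0.4, -0.1, -0.5]
gripper_width: 0.0549
```

```bash
python3 -c "
from h import *
go([.493,-.018,.2],16.6)
import cv2
im=vision.grab_frame('wrist');cv2.imwrite('pics/g_w.png',im)
"
```

```text
clock 8.37 pos [0.4666 0.0699 0.0959] psi 16.6 shift [ 1.000e-01  9.180e+01 -1.041e+02] turn [-0.01  0.03  0.04] q [-0.13 -0.28 -0.51  1.34 -0.    2.72] F [ 0.4 -0.1 -0.5] w 0.05487516455441241
```

View pics/g_w.png

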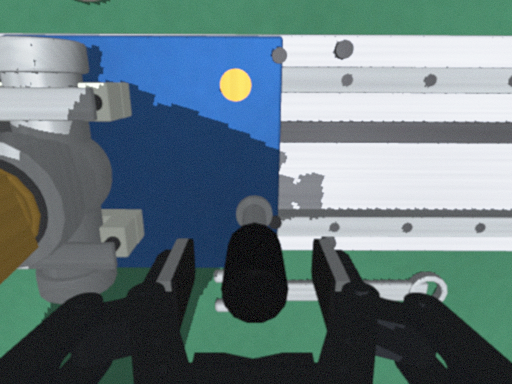

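Call:
servo_tool:
  moves:
    - [[0,0,-40],[0,0,0],55]
    - [[0,0,-80],[0,0,0],60]
    - [[0,0,-115],[0,0,0],75]
    - [[0,0,-125],[0,0,0],75]
    - [[0,0,-125],[0,0,0],75]
    - [[0,0,-125],[0,0,0],75]

```text
clock: 8.92
position: [0.4671, 0.0698, 0.221]
tcp_rot: [0.989, 0.145, 0.0, 0.0]
force: [0.2, -1.7, -1.2]
gripper_width: 0.0751
```

```bash
python3 -c "
from h import *
go([.467,.174,.22],89.4)
import cv2
im=vision.grab_frame('wrist');cv2.imwrite('pics/h_w.png',im)
print(vision.boxes_of('bonnet','wrist'),proj('wrist',[.467,.174,.156]))
im=vision.grab_frame('top');cv2.imwrite('pics/h_t.png',crop(im,180,310,110,300,4))
"
```

```text
clock 8.92 pos [0.4671 0.0698 0.221 ] psi 16.6 shift [ 29.7 -99.8   1. ] turn [ 3.000e-02 -1.000e-02 -7.277e+01] q [-0.13 -0.29 -0.29  1.57 -0.    2.72] F [ 0.2 -1.7 -1.2] w 0.07505756938387333
[{'position': [151.9, 100.5], 'conf': 0.79}] [158.32956967  96.03159994]
```

View pics/h_w.png

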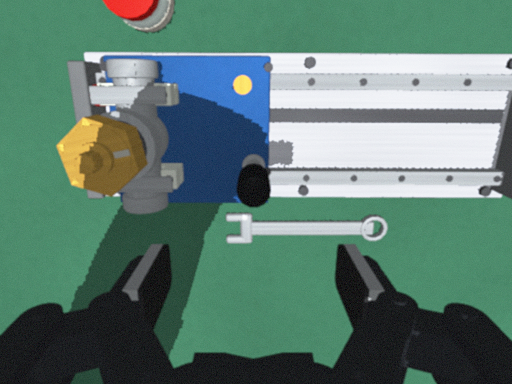

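View pics/h_t.png

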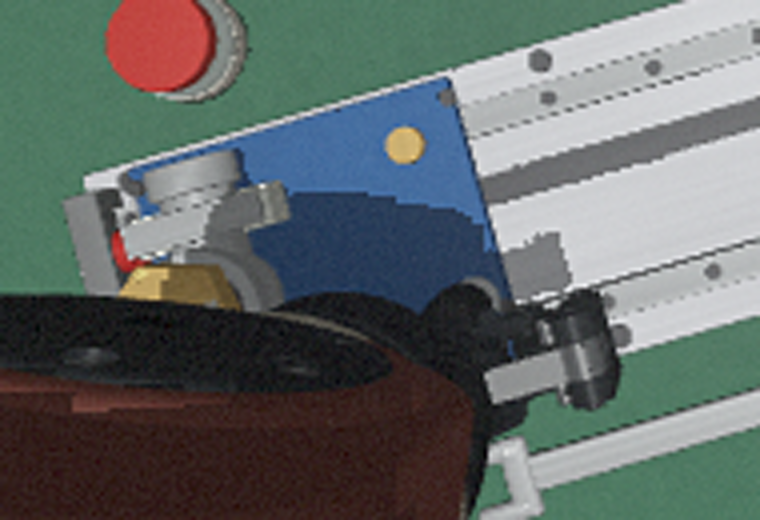

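```bash
python3 -c "
from h import *
import cv2
im=cv2.imread('pics/h_w.png');im=crop(im,100,215,45,185,5.5)
ang=np.radians(29.4+60*np.arange(6))
for a in ang:
    r,c=proj('wrist',[.467+.0266*np.cos(a),.174+.0266*np.sin(a),.156])
    cv2.circle(im,(int((c-45)*5.5),int((r-100)*5.5)),4,(255,0,255),-1)
cv2.imwrite('pics/h_z.png',im)"
```

```text
(no output)
```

View pics/h_z.png

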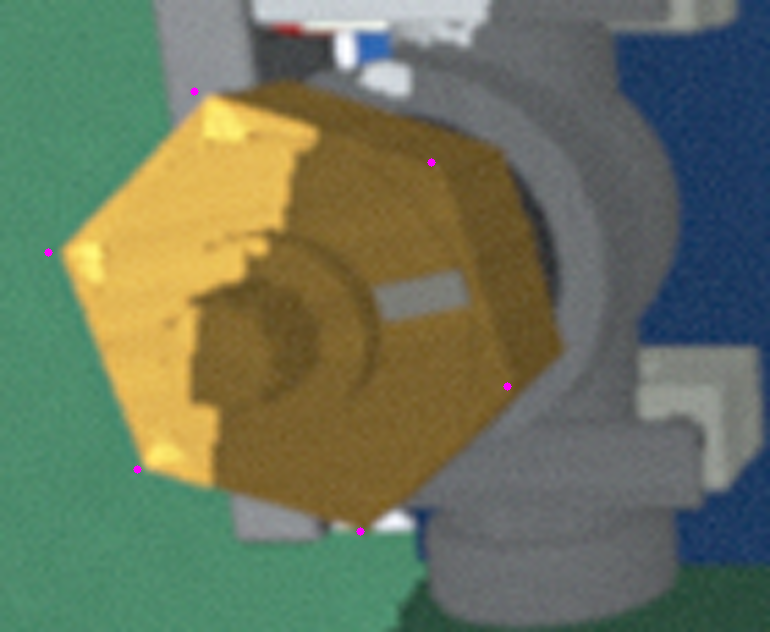

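Call:
servo_tool:
  moves:
    - [[10,-33,0],[0,0,-7],75]
    - [[20,-66,0],[0,0,-14],75]
    - [[30,-100,1],[0,0,-21],75]
    - [[30,-100,1],[0,0,-28],75]
    - [[30,-100,1],[0,0,-35],75]
    - [[30,-100,1],[0,0,-42],75]
    - [[30,-100,1],[0,0,-49],75]
    - [[30,-100,1],[0,0,-56],75]
    - [[30,-100,1],[0,0,-63],75]
    - [[30,-100,1],[0,0,-70],75]

```text
clock: 9.9
position: [0.4662, 0.1742, 0.2185]
tcp_rot: [0.726, 0.688, -0.001, -0.001]
force: [-0.0, -0.2, -0.6]
gripper_width: 0.0751
```

Call:
servo_tool:
  moves:
    - [[0,0,0],[0,0,-2.8],75]
    - [[0,0,0],[0,0,-2.8],75]
    - [[0,0,0],[0,0,-2.8],75]

```text
clock: 10.15
position: [0.4665, 0.1742, 0.219]
tcp_rot: [0.711, 0.703, -0.001, -0.001]
force: [0.4, -0.7, -0.2]
gripper_width: 0.075
```

```bash
python3 -c "
from h import *
go([.467,.174,.127],89.4)
import cv2
im=vision.grab_frame('wrist');cv2.imwrite('pics/i_w.png',im)
"
```

```text
clock 10.15 pos [0.4665 0.1742 0.219 ] psi 89.3 shift [-0.2  0.7 92. ] turn [-0.1   0.02 -0.09] q [ 0.09 -0.21 -0.23  1.55 -0.    1.68] F [ 0.4 -0.7 -0.2] w 0.07495826249232347
```

View pics/i_w.png

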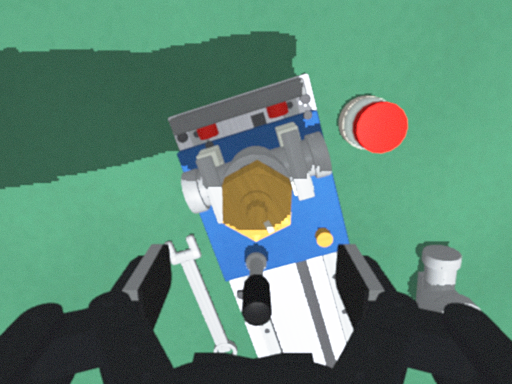

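Call:
servo_tool:
  moves:
    - [[0,0.7,25],[0,0,0],75]
    - [[0,0.7,50],[0,0,0],75]
    - [[0,0.7,70],[0,0,0],75]
    - [[0,0.7,85],[0,0,0],75]
    - [[0,0.7,92],[0,0,0],75]
    - [[0,0.7,92],[0,0,0],75]
    - [[0,0.7,92],[0,0,0],75]

```text
clock: 10.78
position: [0.4677, 0.1742, 0.1284]
tcp_rot: [0.711, 0.703, -0.0, 0.0]
force: [0.6, -0.1, 0.5]
gripper_width: 0.0749
```

```bash
python3 -c "
from h import *
go([.467,.174,.127],89.4)
import cv2
im=vision.grab_frame('wrist');cv2.imwrite('pics/j_w.png',im)
im=vision.grab_frame('side');cv2.imwrite('pics/j_s.png',crop(im,100,260,80,280,3.7))
"
```

```text
clock 10.78 pos [0.4677 0.1742 0.1284] psi 89.4 shift [-0.3 -0.7  1.4] turn [-0.01  0.01 -0.01] q [ 0.09 -0.2  -0.39  1.39 -0.    1.68] F [ 0.6 -0.1  0.5] w 0.0748732076891666
```

View pics/j_w.png

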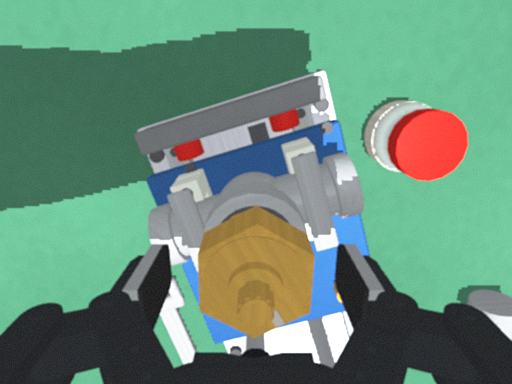

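View pics/j_s.png

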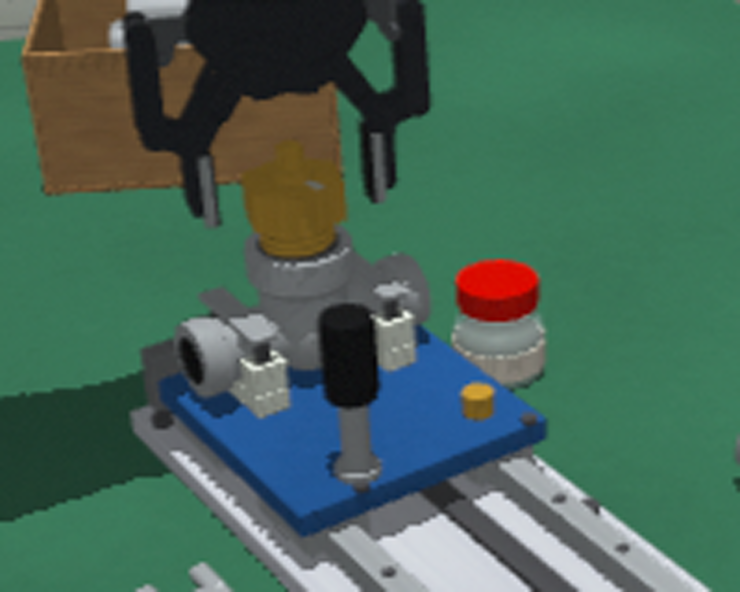

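Call:
servo_tool:
  moves:
    - [[0,0,1],[0,0,0],40]
    - [[0,0,1],[0,0,0],40]
    - [[0,0,1],[0,0,0],40]
    - [[0,0,1],[0,0,0],40]
    - [[0,0,1],[0,0,0],40]
  newtons: 20

```text
clock: 11.3
position: [0.4686, 0.1744, 0.128]
tcp_rot: [0.711, 0.704, 0.001, 0.001]
force: [3.5, 1.0, 3.7]
gripper_width: 0.0455
```

```bash
python3 -c "
from h import *
go([.467,.174,.127],89.4);print(observe()['ft_torque'])
import cv2
im=vision.grab_frame('side');cv2.imwrite('pics/k_s.png',crop(im,100,260,80,280,3.7))
"
```

```text
clock 11.30 pos [0.4686 0.1744 0.128 ] psi 89.4 shift [-0.4 -1.6  0.9] turn [ 0.13 -0.01  0.03] q [ 0.09 -0.2  -0.39  1.38 -0.    1.67] F [3.5 1.  3.7] w 0.045507863131347186
[ 0.18390305 -0.76432035 -0.01880664]
```

View pics/k_s.png

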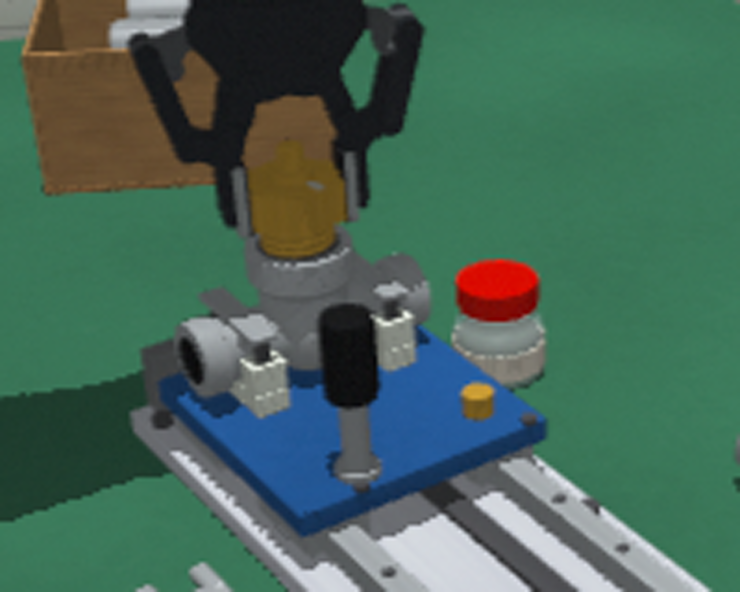

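Call:
servo_tool:
  moves:
    - [[0.5,1.4,1],[0,0,0],47.5]
    - [[0.5,1.4,1],[0,0,0],47.5]
    - [[0.5,1.4,1],[0,0,0],47.5]

```text
clock: 11.6
position: [0.4684, 0.1747, 0.1255]
tcp_rot: [0.711, 0.704, -0.001, -0.001]
force: [-0.5, 0.3, -0.7]
gripper_width: 0.0472
```

```bash
python3 -c "
from h import *
go([.4686,.1747,.127],89.4);print(observe()['ft_torque'])
import cv2
im=vision.grab_frame('side');cv2.imwrite('pics/l_s.png',im[100:260,80:280])
im=vision.grab_frame('wrist');cv2.imwrite('pics/l_w.png',im)
"
```

```text
clock 11.60 pos [0.4684 0.1747 0.1255] psi 89.4 shift [ 0.   0.2 -1.5] turn [-0.1   0.02  0.03] q [ 0.09 -0.2  -0.39  1.38 -0.    1.68] F [-0.5  0.3 -0.7] w 0.04721505509499498
[-0.00149299  0.01359617 -0.0925487 ]
```

View pics/l_w.png

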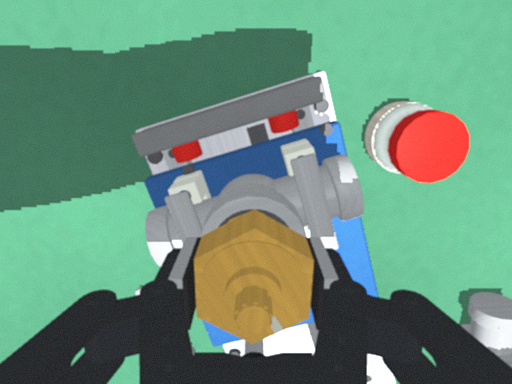

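Call:
servo_tool:
  moves:
    - [[0,0,0],[0,0,-5],47.5]
    - [[0,0,0],[0,0,-10],47.5]
    - [[0,0,0],[0,0,-15],47.5]
    - [[0,0,0],[0,0,-20],47.5]
    - [[0,0,0],[0,0,-20],47.5]

```text
clock: 12.12
position: [0.4687, 0.1747, 0.1259]
tcp_rot: [0.576, 0.817, -0.0, -0.0]
force: [-0.1, -0.8, -0.5]
gripper_width: 0.0478
```

```bash
cat > look.py <<'E'
from h import *
import cv2,sys
go([.4686,.1747,.1255],float(sys.argv[2]));print(observe()['ft_torque'])
a=vision.grab_frame('side');b=vision.grab_frame('wrist')
z=crop(a,110,190,120,200,4.5);w=b[180:384,130:390]
w=cv2.resize(w,(459,360))
cv2.imwrite(f'pics/{sys.argv[1]}.png',np.hstack([z,w[:, :440]]))
E
python3 look.py m1 109.4
```

```text
clock 12.12 pos [0.4687 0.1747 0.1259] psi 109.7 shift [ 0.  -0.1  0.4] turn [-0.06 -0.    0.26] q [ 0.09 -0.2  -0.39  1.38 -0.    1.32] F [-0.1 -0.8 -0.5] w 0.04775236109196363
[-0.02907917  0.06854297 -0.06637247]
```

View pics/m1.png

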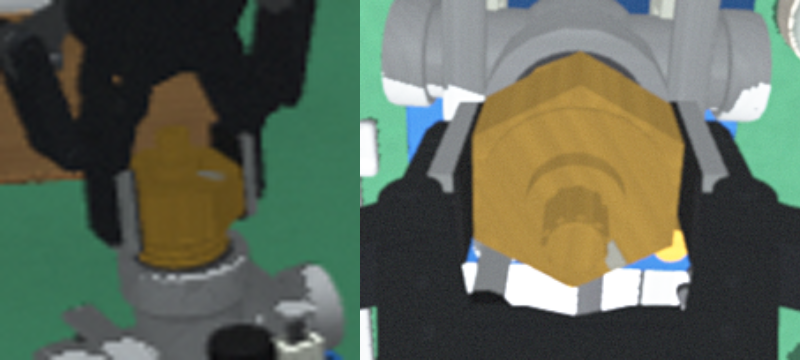

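Call:
servo_tool:
  moves:
    - [[0,0,0],[0,0,-5],47.5]
    - [[0,0,0],[0,0,-10],47.5]
    - [[0,0,0],[0,0,-15],47.5]
    - [[0,0,0],[0,0,-20],47.5]
    - [[0,0,0],[0,0,-20],47.5]

```text
clock: 12.63
position: [0.4686, 0.1746, 0.126]
tcp_rot: [0.426, 0.904, -0.001, -0.0]
force: [-1.4, -2.3, 0.4]
gripper_width: 0.0476
```

```bash
python3 look.py m2 129.4
```

```text
clock 12.63 pos [0.4686 0.1746 0.126 ] psi 129.5 shift [0.1 0.1 0.5] turn [-0.07 -0.01  0.11] q [ 0.09 -0.2  -0.39  1.38 -0.    0.98] F [-1.4 -2.3  0.4] w 0.04763719889246286
[-0.44168282  0.31352094  0.04372248]
```

View pics/m2.png

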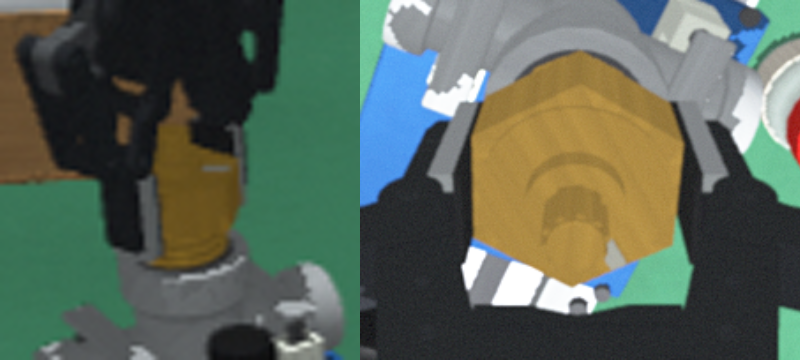

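Call:
servo_tool:
  moves:
    - [[0,0,0],[0,0,-5],47.5]
    - [[0,0,0],[0,0,-10],47.5]
    - [[0,0,0],[0,0,-15],47.5]
    - [[0,0,0],[0,0,-20],47.5]
    - [[0,0,0],[0,0,-20],47.5]

```text
clock: 13.15
position: [0.4687, 0.1744, 0.1261]
tcp_rot: [0.263, 0.965, -0.001, -0.0]
force: [-1.3, -3.7, 1.3]
gripper_width: 0.0476
```

```bash
python3 look.py m3 149.4
```

```text
clock 13.15 pos [0.4687 0.1744 0.1261] psi 149.5 shift [0.2 0.2 0.6] turn [-0.07 -0.02  0.09] q [ 0.09 -0.2  -0.39  1.38 -0.    0.63] F [-1.3 -3.7  1.3] w 0.047552919480612174
[-0.63530721  0.32313519 -0.03773826]
```

View pics/m3.png

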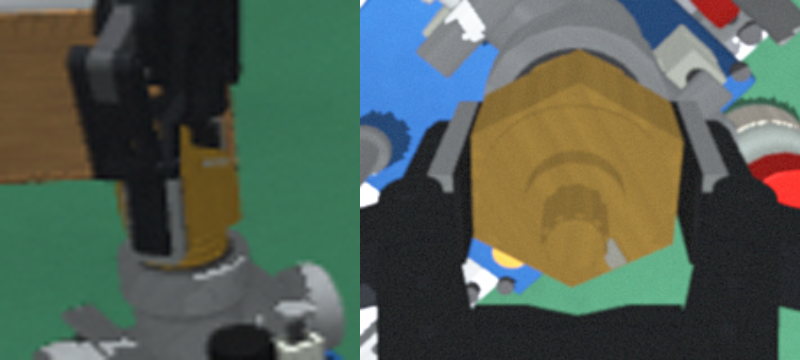

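Call:
servo_tool:
  moves:
    - [[0,-0.6,0],[0,0,-5],48]
    - [[0,-0.6,0],[0,0,-10],48]
    - [[0,-0.6,0],[0,0,-15],48]
    - [[0,-0.6,0],[0,0,-20],48]
    - [[0,-0.6,0],[0,0,-20],48]

```text
clock: 13.67
position: [0.469, 0.1743, 0.1261]
tcp_rot: [0.092, 0.996, 0.0, 0.0]
force: [0.1, -0.9, 1.0]
gripper_width: 0.0483
```

```bash
python3 look.py m4 169.4
```

```text
clock 13.67 pos [0.469  0.1743 0.1261] psi 169.5 shift [0.5 0.4 0.6] turn [0.01 0.02 0.07] q [ 0.09 -0.2  -0.39  1.38  0.    0.28] F [ 0.1 -0.9  1. ] w 0.04830786841310312
[-0.09482475 -0.05688183  0.0218553 ]
```

View pics/m4.png

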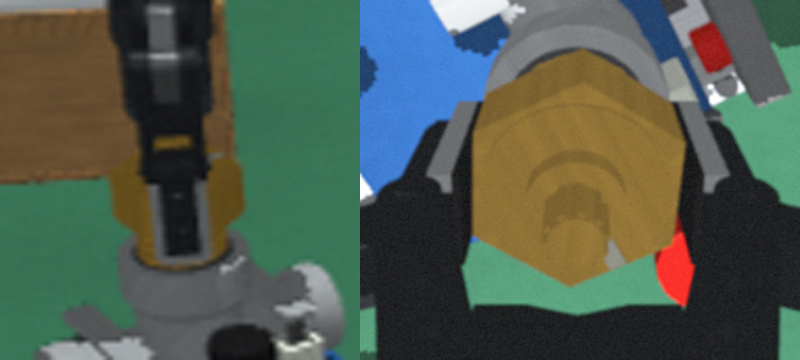

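Call:
servo_tool:
  moves:
    - [[0,0,0],[0,0,-5],48]
    - [[0,0,0],[0,0,-10],48]
    - [[0,0,0],[0,0,-12],48]
    - [[0,0,0],[0,0,-12],48]

```text
clock: 14.1
position: [0.4689, 0.1743, 0.1261]
tcp_rot: [-0.011, 1.0, 0.0, 0.0]
force: [0.8, -0.1, 0.6]
gripper_width: 0.0479
```

```bash
python3 look.py m5 181.4
```

```text
clock 14.10 pos [0.4689 0.1743 0.1261] psi -178.7 shift [0.3 0.5 0.6] turn [ 0.    0.02 -0.1 ] q [ 0.09 -0.2  -0.39  1.38  0.    0.07] F [ 0.8 -0.1  0.6] w 0.04794512516806406
[-0.21106831 -0.08639695  0.01304605]
```

View pics/m5.png

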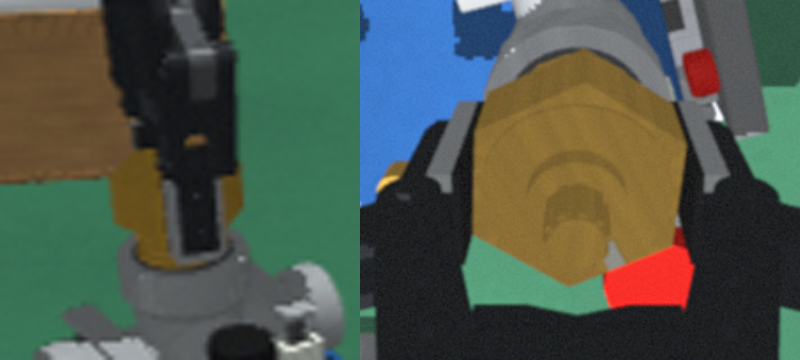

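Call:
servo_tool:
  moves:
    - [[0,0,0],[0,0,-5],48]
    - [[0,0,0],[0,0,-10],48]
    - [[0,0,0],[0,0,-12],48]
    - [[0,0,0],[0,0,-12],48]

```text
clock: 14.53
position: [0.4688, 0.1742, 0.1262]
tcp_rot: [-0.116, 0.993, -0.0, 0.0]
force: [0.0, -1.5, 0.8]
gripper_width: 0.0481
```

```bash
python3 look.py m6 193.4
```

```text
clock 14.53 pos [0.4688 0.1742 0.1262] psi -166.6 shift [0.1 0.6 0.7] turn [-0.01  0.   -0.05] q [ 0.09 -0.2  -0.39  1.38 -0.   -0.14] F [ 0.  -1.5  0.8] w 0.048143828115856026
[-0.27921113  0.05198774 -0.04706244]
```

View pics/m6.png

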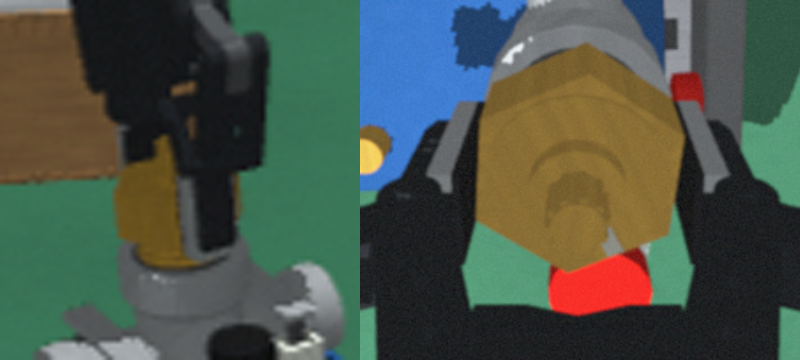

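```bash
python3 -c "
from h import *
c=vision.calibration('wrist')
for z in (.156,.155,.150,.149):
    p=np.radians(193.4);X=np.array([.4687,.1744,z])-.0266*np.array([np.cos(p),np.sin(p),0])
    r,cc=proj('wrist',X,c); r2,c2=proj('wrist',X+2*.0266*np.array([np.cos(p),np.sin(p),0]),c)
    print(z,(r-180)*360/204,(cc-130)*459/260+360,(r2-180)*360/204)
"
```

```text
0.156 288.2379237420245 579.4518818672036 83.74593307380397
0.155 285.11508211377304 579.4367050890426 81.78652533778147
0.15 270.1158857071312 579.3638101095478 72.42347361705035
0.149 267.2334333565653 579.3498016054058 70.63320778755279
```

Call:
servo_tool:
  moves:
    - [[0,0,0],[0,0,6],48]
    - [[0,0,0],[0,0,12],48]
    - [[0,0,0],[0,0,18],48]
    - [[0,0,0],[0,0,24],48]
    - [[0,0,0],[0,0,30],48]
    - [[0,0,0],[0,0,36],48]
    - [[0,0,0],[0,0,42],48]
    - [[0,0,0],[0,0,48],48]
    - [[0,0,0],[0,0,54],48]
    - [[0,0,0],[0,0,54],48]

```text
clock: 15.47
position: [0.4688, 0.1743, 0.126]
tcp_rot: [0.35, 0.937, 0.0, -0.0]
force: [-0.0, -1.0, 0.0]
gripper_width: 0.0479
```

```bash
python3 look.py n1 139.4
```

```text
clock 15.47 pos [0.4688 0.1743 0.126 ] psi 139.0 shift [0.4 0.2 0.5] turn [-0.   -0.01 -0.38] q [ 0.09 -0.2  -0.39  1.38  0.    0.81] F [-0. -1.  0.] w 0.04788485228187682
[-0.00989879  0.00226722  0.04435186]
```

View pics/n1.png

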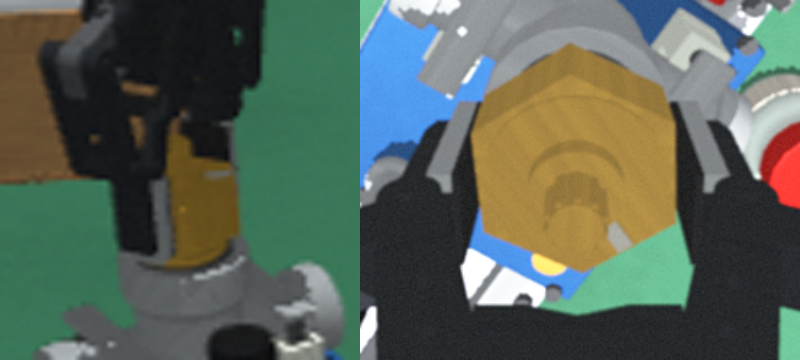

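Call:
servo_tool:
  moves:
    - [[0,0,0],[0,0,6],48]
    - [[0,0,0],[0,0,12],48]
    - [[0,0,0],[0,0,18],48]
    - [[0,0,0],[0,0,24],48]
    - [[0,0,0],[0,0,30],48]
    - [[0,0,0],[0,0,36],48]
    - [[0,0,0],[0,0,42],48]
    - [[0,0,0],[0,0,48],48]
    - [[0,0,0],[0,0,54],48]
    - [[0,0,0],[0,0,60],48]

```text
clock: 16.4
position: [0.4686, 0.1742, 0.1259]
tcp_rot: [0.77, 0.638, -0.0, -0.0]
force: [-0.1, -0.6, -1.7]
gripper_width: 0.0478
```

Call:
servo_tool:
  moves:
    - [[0,0,0],[0,0,6],48]
    - [[0,0,0],[0,0,12],48]
    - [[0,0,0],[0,0,18],48]
    - [[0,0,0],[0,0,24],48]
    - [[0,0,0],[0,0,30],48]
    - [[0,0,0],[0,0,36],48]
    - [[0,0,0],[0,0,42],48]
    - [[0,0,0],[0,0,48],48]
    - [[0,0,0],[0,0,53],48]
    - [[0,0,0],[0,0,53],48]

```text
clock: 17.23
position: [0.4688, 0.1743, 0.126]
tcp_rot: [0.974, 0.228, -0.0, -0.0]
force: [0.0, -0.1, -0.1]
gripper_width: 0.0476
```

```bash
python3 look.py n2 26.4
```

```text
clock 17.23 pos [0.4688 0.1743 0.126 ] psi 26.3 shift [ 0.  -0.4  0.5] turn [-0.01  0.01 -0.07] q [ 0.09 -0.2  -0.39  1.38  0.    2.78] F [ 0.  -0.1 -0.1] w 0.04764580602870944
[-0.02404353  0.01328851  0.08369421]
```

View pics/n2.png

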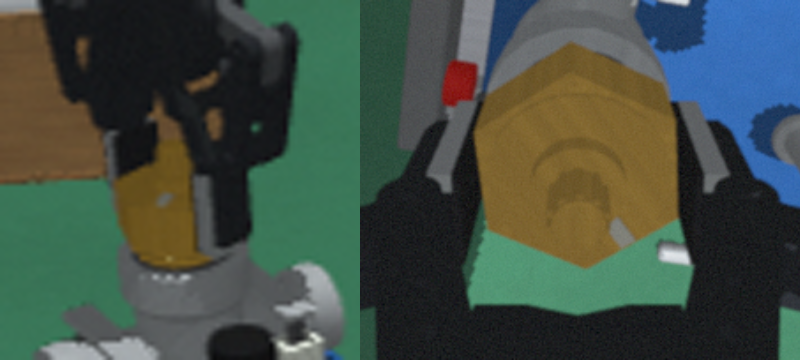

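Call:
servo_tool:
  moves:
    - [[0,0,0],[0,0,0],75]
    - [[0,0,0],[0,0,0],75]
    - [[0,0,0],[0,0,0],75]
    - [[0,0,0],[0,0,-7],75]
    - [[0,0,0],[0,0,-14],75]
    - [[0,0,0],[0,0,-21],75]
    - [[0,0,0],[0,0,-28],75]
    - [[0,0,0],[0,0,-35],75]
    - [[0,0,0],[0,0,-42],75]
    - [[0,0,0],[0,0,-49],75]

```text
clock: 18.17
position: [0.4688, 0.1743, 0.1262]
tcp_rot: [0.789, 0.615, 0.0, 0.0]
force: [0.1, -0.3, 0.2]
gripper_width: 0.0746
```

Call:
servo_tool:
  moves:
    - [[0,0,0],[0,0,-7],75]
    - [[0,0,0],[0,0,-14],75]
    - [[0,0,0],[0,0,-21],75]
    - [[0,0,0],[0,0,-28],75]
    - [[0,0,0],[0,0,-35],75]
    - [[0,0,0],[0,0,-42],75]
    - [[0,0,0],[0,0,-49],75]
    - [[0,0,0],[0,0,-56],75]
    - [[0,0,0],[0,0,-63],75]
    - [[0,0,0],[0,0,-70],75]

```text
clock: 19.0
position: [0.4688, 0.1743, 0.1262]
tcp_rot: [0.294, 0.956, 0.0, 0.0]
force: [0.0, -0.1, -0.1]
gripper_width: 0.0749
```

Call:
servo_tool:
  moves:
    - [[0,0,0],[0,0,-7],75]
    - [[0,0,0],[0,0,-14],75]
    - [[0,0,0],[0,0,-21],75]
    - [[0,0,0],[0,0,-28],75]
    - [[0,0,0],[0,0,-35],75]
    - [[0,0,0],[0,0,-42],75]
    - [[0,0,0],[0,0,-49],75]
    - [[0,0,0],[0,0,-56],75]
    - [[0,0,0],[0,0,-63],75]
    - [[0,0,0],[0,0,-70],75]

```text
clock: 19.83
position: [0.4688, 0.1743, 0.1262]
tcp_rot: [-0.308, 0.951, -0.0, 0.0]
force: [0.4, 0.2, 0.3]
gripper_width: 0.0749
```

Call:
servo_tool:
  moves:
    - [[0,0,0],[0,0,-7],75]
    - [[0,0,0],[0,0,-14],75]
    - [[0,0,0],[0,0,-21],75]
    - [[0,0,0],[0,0,-28],75]
    - [[0,0,0],[0,0,-35],75]
    - [[0,0,0],[0,0,-42],75]
    - [[0,0,0],[0,0,-49],75]
    - [[0,0,0],[0,0,-53],75]
    - [[0,0,0],[0,0,-53],75]

```text
clock: 20.58
position: [0.4688, 0.1742, 0.1262]
tcp_rot: [-0.699, 0.715, -0.0, 0.0]
force: [-0.2, 1.0, -0.7]
gripper_width: 0.0751
```

```bash
python3 look.py o1 268.4
```

```text
clock 20.58 pos [0.4688 0.1742 0.1262] psi -91.3 shift [-0.4  0.2  0.7] turn [-0.   -0.    0.27] q [ 0.09 -0.2  -0.39  1.38 -0.   -1.45] F [-0.2  1.  -0.7] w 0.07513177298441982
[-0.01389765  0.00520093  0.05776771]
```

View pics/o1.png

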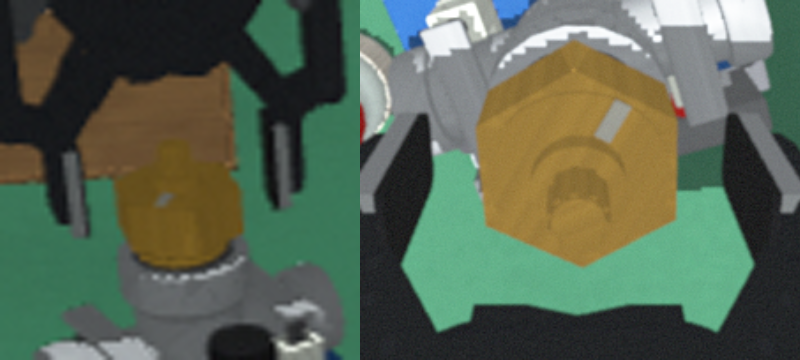

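Call:
servo_tool:
  moves:
    - [[0,0,1],[0,0,0],48]
    - [[0,0,2],[0,0,0],48]
    - [[0,0,2],[0,0,0],48]
    - [[0,0,2],[0,0,0],48]
    - [[0,0,2],[0,0,0],48]

```text
clock: 21.1
position: [0.4687, 0.1742, 0.1241]
tcp_rot: [-0.697, 0.717, 0.0, -0.0]
force: [0.3, 0.4, -0.2]
gripper_width: 0.0477
```

```bash
python3 look.py o2 268.4
```

```text
clock 21.10 pos [0.4687 0.1742 0.1241] psi -91.6 shift [-0.5  0.2 -1.4] turn [ 0.01 -0.01  0.01] q [ 0.09 -0.2  -0.39  1.38 -0.   -1.45] F [ 0.3  0.4 -0.2] w 0.04773198461898388
[ 0.052276   -0.02610058 -0.01421815]
```

View pics/o2.png

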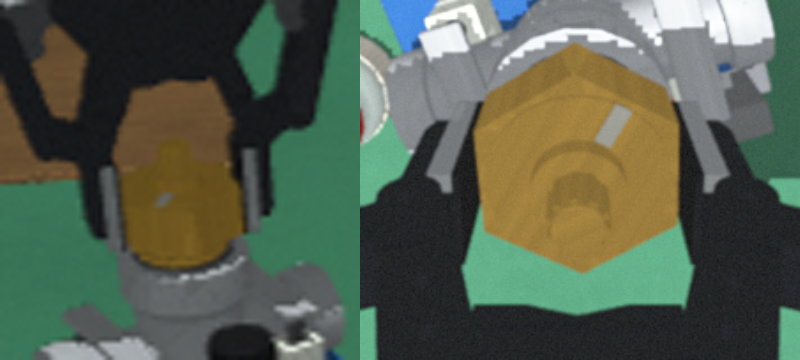

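Call:
servo_tool:
  moves:
    - [[0,0,0],[0,0,6],48]
    - [[0,0,0],[0,0,12],48]
    - [[0,0,0],[0,0,18],48]
    - [[0,0,0],[0,0,24],48]
    - [[0,0,0],[0,0,30],48]
    - [[0,0,0],[0,0,36],48]
    - [[0,0,0],[0,0,42],48]
    - [[0,0,0],[0,0,48],48]
    - [[0,0,0],[0,0,54],48]
    - [[0,0,0],[0,0,60],48]

```text
clock: 22.03
position: [0.4686, 0.1741, 0.1238]
tcp_rot: [-0.243, 0.97, -0.0, -0.0]
force: [-0.6, -1.4, -2.5]
gripper_width: 0.0477
```

Call:
servo_tool:
  moves:
    - [[0,0,0],[0,0,6],48]
    - [[0,0,0],[0,0,12],48]
    - [[0,0,0],[0,0,18],48]
    - [[0,0,0],[0,0,24],48]
    - [[0,0,0],[0,0,30],48]
    - [[0,0,0],[0,0,36],48]
    - [[0,0,0],[0,0,42],48]
    - [[0,0,0],[0,0,48],48]
    - [[0,0,0],[0,0,54],48]
    - [[0,0,0],[0,0,60],48]

```text
clock: 22.87
position: [0.4685, 0.1741, 0.1237]
tcp_rot: [0.275, 0.962, -0.0, -0.0]
force: [0.7, -0.5, -2.9]
gripper_width: 0.0481
```

```bash
python3 look.py o3 148.4
```

```text
clock 22.87 pos [0.4685 0.1741 0.1237] psi 148.1 shift [ 0.3  0.5 -1.8] turn [-0.04 -0.02 -0.27] q [ 0.09 -0.2  -0.39  1.38 -0.    0.65] F [ 0.7 -0.5 -2.9] w 0.048100515555660125
[-0.08735231 -0.07123869  0.07797936]
```

View pics/o3.png

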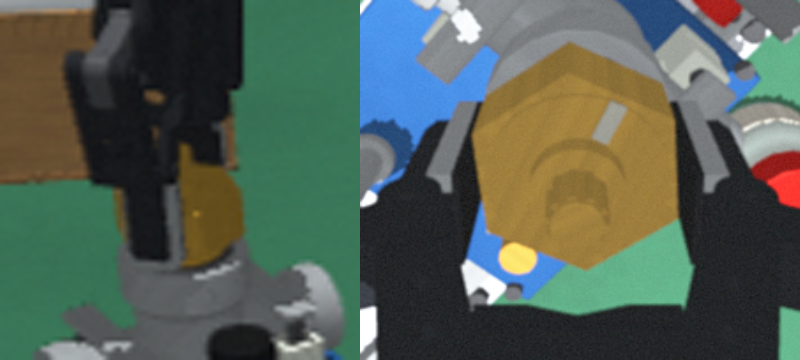

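Call:
servo_tool:
  moves:
    - [[0,0,0],[0,0,6],48]
    - [[0,0,0],[0,0,12],48]
    - [[0,0,0],[0,0,18],48]
    - [[0,0,0],[0,0,24],48]
    - [[0,0,0],[0,0,30],48]
    - [[0,0,0],[0,0,36],48]
    - [[0,0,0],[0,0,42],48]
    - [[0,0,0],[0,0,48],48]
    - [[0,0,0],[0,0,54],48]
    - [[0,0,0],[0,0,60],48]

```text
clock: 23.8
position: [0.4686, 0.1741, 0.1238]
tcp_rot: [0.717, 0.697, -0.0, -0.0]
force: [0.3, -1.4, -3.4]
gripper_width: 0.0482
```

Call:
servo_tool:
  moves:
    - [[0,0,0],[0,0,6],48]
    - [[0,0,0],[0,0,12],48]
    - [[0,0,0],[0,0,18],48]
    - [[0,0,0],[0,0,24],48]
    - [[0,0,0],[0,0,28],48]
    - [[0,0,0],[0,0,28],48]

```text
clock: 24.3
position: [0.4687, 0.1742, 0.124]
tcp_rot: [0.864, 0.503, -0.0, -0.0]
force: [-1.2, -0.0, -0.1]
gripper_width: 0.0479
```

```bash
python3 look.py o4 60.4; python3 -c "
from h import *
c=vision.calibration('wrist');pp=psi()
for z in (.150,.148,.146,.145,.144):
    p=np.radians(pp);X=np.array([.4687,.1744,z])-.0266*np.array([np.cos(p),np.sin(p),0])
    print(z,(proj('wrist',X,c)[0]-180)*360/204)"
```

```text
clock 24.30 pos [0.4687 0.1742 0.124 ] psi 60.5 shift [ 0.4 -0.3 -1.5] turn [-0.01  0.02  0.05] q [ 0.09 -0.2  -0.39  1.38 -0.    2.18] F [-1.2 -0.  -0.1] w 0.04791156307155066
[-0.03140576 -0.01494251  0.00021806]
0.15 270.9782595043498
0.148 265.14970231552064
0.146 259.4724639444774
0.145 256.68875971433357
0.144 253.94072717968052
```

View pics/o4.png

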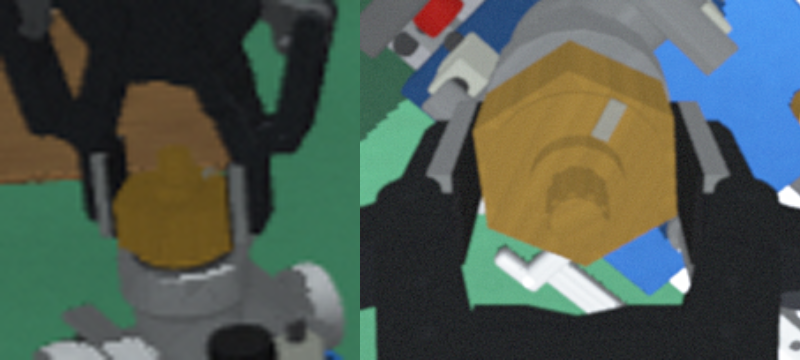

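```bash
python3 look.py p1 60.4; python3 - <<'E'
import cv2,numpy as np
for n in "m1 m2 o1 o2 o4 p1".split():
    im=cv2.imread(f'pics/{n}.png')[:, :360].astype(float)
    p=im[90:215,167:180].mean(1)
    s=p[:,0] # blue
    print(n,np.round(s[::4]).astype(int))
E
```

```text
clock 24.40 pos [0.4688 0.1743 0.1243] psi 60.7 shift [ 0.3 -0.4 -1.2] turn [ 0.01 -0.01  0.31] q [ 0.09 -0.2  -0.39  1.38  0.    2.18] F [ 0.8  0.3 -0.3] w 0.047992438812598646
[ 0.02754837  0.06459878 -0.03521273]
m1 [51 52 52 50 52 50 48 49 46 35 27 27 29 30 29 29 30 29 29 29 29 30 29 29
 28 29 30 31 30 30 31 30]
m2 [37 39 39 38 41 42 43 48 44 34 27 29 31 29 29 30 29 30 31 30 29 29 28 27
 28 28 28 28 30 30 30 30]
o1 [51 52 52 51 51 50 49 49 48 47 48 49 42 28 29 30 30 30 30 30 30 30 28 29
 30 29 53 51 37 31 30 31]
o2 [51 51 52 51 52 50 48 49 49 47 48 49 41 28 29 30 31 31 30 29 30 30 30 31
 31 29 53 51 38 32 30 31]
o4 [52 52 52 50 51 50 49 49 48 48 48 49 51 48 36 30 29 30 30 29 29 30 29 30
 28 30 29 29 29 28 29 29]
p1 [52 52 51 50 52 50 49 48 48 47 48 49 51 49 36 30 30 30 30 30 30 29 28 29
 28 29 30 29 28 28 29 28]
```

Call:
servo_tool:
  moves:
    - [[0,0,0],[0,0,2.5],48]
    - [[0,0,0],[0,0,2.5],46]
    - [[0,0,0],[0,0,2.5],40]
    - [[0,0,0],[0,0,2.5],40]
    - [[0,0,0],[0,0,2.5],40]
    - [[0,0,0],[0,0,2.5],40]
  newtons: 40

```text
clock: 25.0
position: [0.4687, 0.1742, 0.1244]
tcp_rot: [0.875, 0.485, -0.0, 0.0]
force: [-4.1, -0.7, 4.8]
gripper_width: 0.0461
```

```bash
python3 look.py q1 58; python3 - <<'E'
from h import *
import cv2
im=vision.grab_frame('top');cv2.imwrite('pics/q_t.png',crop(im,100,320,110,390,2.8))
im=vision.grab_frame('side');cv2.imwrite('pics/q_s.png',im)
E
```

```text
clock 25.00 pos [0.4687 0.1742 0.1244] psi 58.0 shift [ 0.3 -0.4 -1.1] turn [ 0.01  0.01 -0.01] q [ 0.09 -0.2  -0.39  1.38 -0.    2.22] F [-4.1 -0.7  4.8] w 0.04612764482032351
[-0.24323124  0.66830531 -0.05664012]
```

View pics/q1.png

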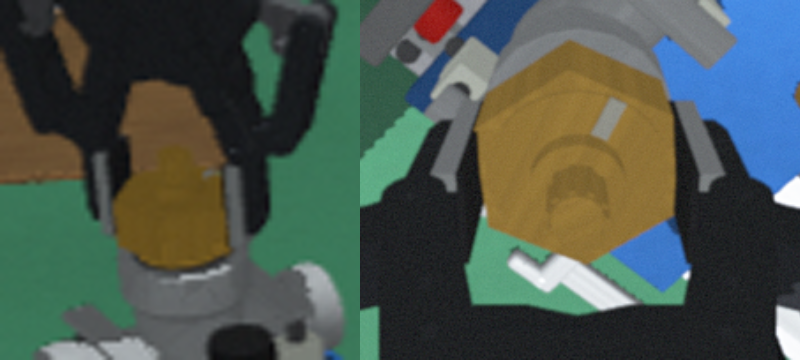

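View pics/q_t.png

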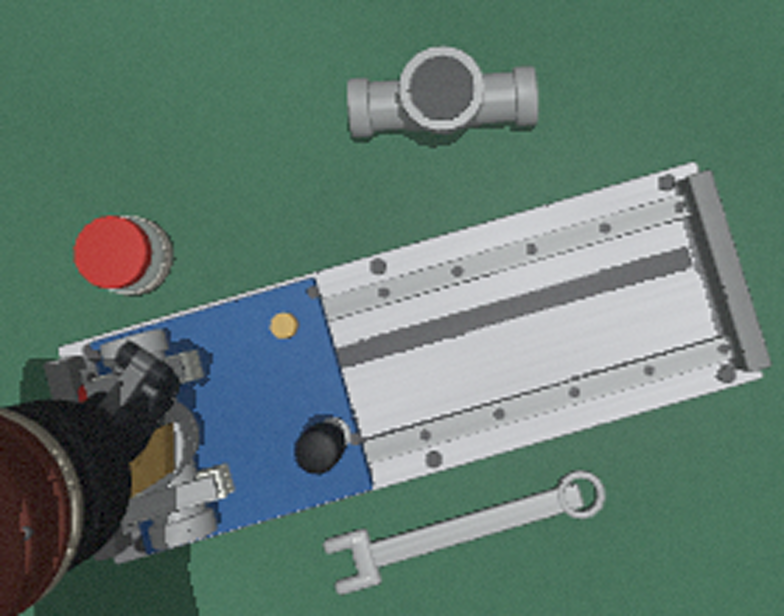

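View pics/q_s.png

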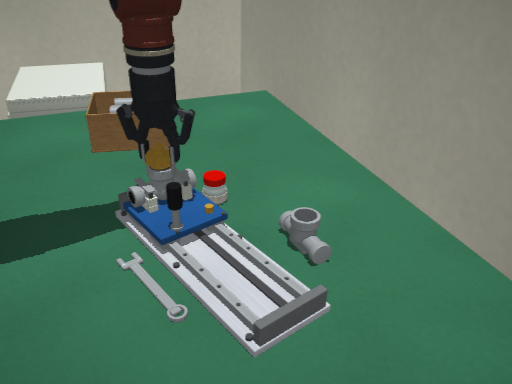

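Call:
servo_tool:
  moves:
    - [[0,0,0],[0,0,0],40]
    - [[0,0,0],[0,0,0],40]
    - [[0,0,0],[0,0,0],40]
    - [[0,0,0],[0,0,0],40]
    - [[0,0,0],[0,0,0],40]
    - [[0,0,0],[0,0,0],40]
  newtons: 40

```text
clock: 25.7
position: [0.4687, 0.1742, 0.1244]
tcp_rot: [0.875, 0.485, -0.0, 0.0]
force: [-3.4, -0.4, 5.5]
gripper_width: 0.0462
```

```bash
python3 look.py q2 58; python3 - <<'E'
from h import *
h=ray("top",(100+447/2.8,110+320/2.8),.134);d=h-[.493,-.018,.134];u=np.array([-.2859,.9583,0]);print(h,d@u)
E
```

```text
clock 25.70 pos [0.4687 0.1742 0.1244] psi 58.0 shift [ 0.3 -0.4 -1.1] turn [ 0.01  0.01 -0.03] q [ 0.09 -0.2  -0.39  1.38 -0.    2.22] F [-3.4 -0.4  5.5] w 0.046244850138449374
[-0.28245934  0.68000106 -0.07477643]
[0.46946134 0.06671226 0.134     ] 0.08790946435956494
```

View pics/q2.png

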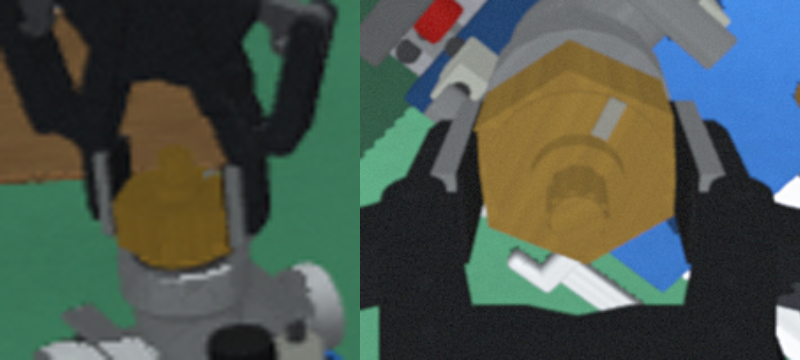

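Call:
servo_tool:
  moves:
    - [[0,0,0],[0,0,0],48.5]
    - [[0,0,0],[0,0,0],48.5]
    - [[0,0,0],[0,0,-3],48.5]
    - [[0,0,0],[0,0,-3],48.5]
    - [[0,0,0],[0,0,-3],40]
    - [[0,0,0],[0,0,-3],40]
    - [[0,0,0],[0,0,-3],40]
    - [[0,0,0],[0,0,-3],40]
    - [[0,0,0],[0,0,-3],40]
    - [[0,0,0],[0,0,-3],40]
  newtons: 40

```text
clock: 26.63
position: [0.4688, 0.1743, 0.1242]
tcp_rot: [0.862, 0.507, 0.0, 0.0]
force: [-0.4, 0.9, 3.0]
gripper_width: 0.0454
```

```bash
python3 look.py q3 61
```

```text
clock 26.63 pos [0.4688 0.1743 0.1242] psi 60.9 shift [ 0.3 -0.4 -1.3] turn [ 0.01 -0.   -0.08] q [ 0.09 -0.2  -0.39  1.38 -0.    2.17] F [-0.4  0.9  3. ] w 0.045394310751020475
[ 0.1075991   0.23010796 -0.04948581]
```

View pics/q3.png

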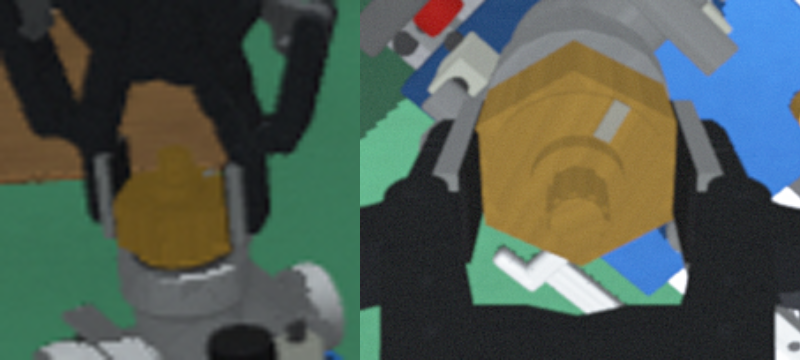

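```bash
python3 -c "
from station import ticket
print(ticket.finish_job())"
```

```text
the job is handed in; nothing more can be done
None
```

The shuttle is in its detent and the bonnet is started one full turn. I handed the job in at 26.6 s, with the gripper still holding the hexagon. No verdict was reported.

- **Shuttle:** I gripped the handle and pushed until the shuttle met the buffers (19 N, no further movement). I then drew it back about 4 mm to the detent, where the pull fell to about 0 N, and let go. The shuttle was in the same place in the top pictures just after I let go and near the end.
- **Disagreeing check:** One rough reading of the handle in the last top picture gave 88 mm of travel against 92 mm measured by the arm. The shuttle's edge and brass knob showed no change, so I trusted those.
- **Bonnet, backward:** With the jaws held loosely round the hexagon, I turned it about 100° anticlockwise. It dropped about 5 mm, seen in the wrist picture. I checked in 12° steps near the end, so the drop angle is known only to within about that.
- **Bonnet, forward:** I turned it about 368° clockwise from the furthest backward point, which is 356–368° from the drop. This took one regrasp without lifting it.
    - **Side camera:** it showed 2.95 mm of sinking over the last 208°, against 2.9 mm expected.
    - **Wrist camera:** a coarser estimate gave somewhat less, about 3.6–3.9 mm over the whole turn against 5.1 mm.
- **Grip:** My first final grip sat about 3° skewed. I reopened, turned back 3° and gripped again at 40 N. The opening now reads 45.4 mm, which matches the flats, with about 3 N at the wrist.
- **Bystanders:** In the last overall pictures the spare valve, jar and spanner looked undisturbed.

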